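# Hold the gearbox cover over its threaded holes

## Robot

A 7-joint arm with a two-finger parallel gripper is mounted at the origin on the work surface. World frame = base frame: x ahead of the robot, y to its left, z up, the work surface at z = 0. Lengths are in m, angles in rad, forces in N, time in s.
With the tool pointing down it reaches from about 0.4 to 0.85 m from the base axis. Payload 4.5 kg.
Tool frame: the origin (TCP) lies on the centre line of the jaws, within the pads' length; the fingertips stand 14 mm ahead of it and the grasp point (between the pads) lies 5 mm behind it; y points along the fingers, z is the direction in which the jaws open and shut, and the axes are right-handed (so a half turn about y gives the same grasp; the last joint's range is limited). The gripper opens to 88 mm and grips with 3 to 60 N. Pads are 18 mm wide; open, the fingers measure 123 mm over their backs; the gripper's body (75 mm by 187 mm) begins 45 mm behind the grasp point.
Start: joints at [-1.285, 0.689, -0.195, 1.565, 0.157, 0.902, -0.215], TCP at [0.156, 0.605, 0.214] pointing down, gripper open.
Joint ranges: [-3.01, 3.01], [-0.46, 2.08], [-1.47, 1.51], [0.13, 2.56], [-1, 4.14], [0.04, 2.09], [-2.66, 2.66]. Speed limits (rad/s): [2.57, 2.57, 3.14, 3.14, 3.14, 3.14, 3.14].

## Interface

Orientations are given as a unit quaternion [x, y, z, w].
In Python, from plant import get_state, imaging, job gives the robot as it stands.
- The arm moves only by the tool send_rows, never from a script. Its argument "motion" is a list that holds one entry, the list of rows, each a list of 7 numbers: the turn, a rotation vector about the tool's x, y, z scaled (see below), then the shift along the tool's x, y, z scaled (see below), then the gripper's target within -1 to 1 (shut at 1, half-way at 0, fully open at -1). In form: [[[rx, ry, rz, tx, ty, tz, gripper], ...]]. A call has exactly 5 rows; each row shifts and turns the commanded pose from where the row before left it, along the tool's axes as they then stand; what a row does not reach is not made up. The controller multiplies each number of a shift by 0.02 m and each number of a turn by 0.08 rad. A row lasts 1/12 s, in which the tool goes at most 41.7 mm and 7.16 degrees, less where a joint would pass 70% of its speed; a pose out of reach is approached as far as the arm can. A call with a number of a shift or a turn outside -1 to 1 is refused whole. A call with a gripper value outside its range is refused whole. The fingers move at their own pace and stop on an object; "force" is the grip in N (left out, the last holds). Time passes only in rows, so rows that do not move let the fingers close, or fill a call up. It gives the time, the measured TCP pose, the force and the opening at its end, in the units of the state.
- get_state(): the state, without advancing time (a new reading comes with each control period).
- imaging.snapshot(name): name is "scene" or "top" or "wrist"; returns a dict with "img" (384x512x3 uint8, red, green, blue), "camera_matrix" (3x3 intrinsics, pixels), "R" (3x3) and "t" (3): a world point X has camera coordinates R X + t; the wrist camera has in their place "hand_eye" (4x4, takes a point from camera to tool coordinates, whose origin is the TCP and whose axes are the tool frame's). Camera axes: x right, y down, z forward; pixel columns grow to the right and rows downward; lengths in m; the calibration is good to about 2 mm. A picture is of the moment at which its call begins: read the wrist's pose just before it. There is no depth.
- job.finish_job(): hands the job in, once; it reports no verdict.
The state is a dict: "clock": time; "q": joint angles; "qd": joint speeds; "joint_torque": joint torques, N m; "tool_pos": TCP position; "eef_rot": TCP orientation; "contact_force": force on the tool from outside, world axes, zero at the start; "moment": the same for the moment, N m; "opening": opening from 0.0 (shut) to 1.0 (fully open).
Only numpy, scipy, OpenCV 4.12 (cv2) and the standard library are available. Lean on these libraries where they do the work, as an engineer would, in place of code of your own. Each camera call takes 0.05 s, during which the arm holds its last target.

## Task

First slide the round gearbox housing across the table, without lifting it, until it stands wholly on the round blue-edged mark. Then pick up the square cover plate by its orange handle and hold it level about 15 mm above the housing, never touching the housing with it, each of its four holes straight above a threaded brass hole (any quarter turn will do), so that the screws can be started. Finish while still holding it there, hovering and still, and leave the bracket, the suction cup and the screw tray where they are.

Things in the scene. Friction and masses are not known exactly. Their poses are not given: they have to be found in the camera images.
- housing: Loose round gearbox housing, dark green plastic, 112 mm in diameter, 45 mm tall, open top with a gear stage inside, about 0.45 kg. Stands upright on the table; too wide to grasp, it is meant to be slid. Origin: centre of its underside, z up. Four brass threaded inserts, tops flush with the rim (45 mm up), at x, y = +-29 mm. Its yaw can be anything
- spot: Flat round mark painted on the table, white with a blue edge and a blue centre dot, 160 mm in diameter, no thickness to speak of. Origin: its centre, on the table
- cover: Loose square light green cover plate, 80 x 80 x 6 mm, about 0.14 kg, flat on the table, handle up. Origin: centre of its underside, z up. Four 10 mm through holes at x, y = +-29 mm. Handle: upright orange rib at the centre, 46 mm long (along x), 14 mm thick (along y), from 6 to 42 mm above the underside. The hole pattern is square: it fits in any quarter turn
- bracket: Bystander: loose dark green printed bracket with three holes, 30 x 90 x 22 mm; origin at the centre of its underside
- suction_cup: Bystander: loose white suction cup with an aluminium stem, 52 mm across, 40 mm tall; origin at the centre of its underside
- screw_tray: Bystander: loose black tray of cap screws, 60 x 100 x 22 mm; origin at the centre of its underside
- thread0 (a point): Centre of the mouth of a threaded brass insert (7 mm bore) in the housing's rim, at +29, +29, 45 mm in the housing's frame
- hole0 (a point): Centre of a through hole of the cover, at the plate's underside: +29, +29, 0 mm in the cover's frame
- thread1 (a point): Centre of the mouth of a threaded brass insert (7 mm bore) in the housing's rim, at -29, +29, 45 mm in the housing's frame
- hole1 (a point): Centre of a through hole of the cover, at the plate's underside: -29, +29, 0 mm in the cover's frame
- thread2 (a point): Centre of the mouth of a threaded brass insert (7 mm bore) in the housing's rim, at -29, -29, 45 mm in the housing's frame
- hole2 (a point): Centre of a through hole of the cover, at the plate's underside: -29, -29, 0 mm in the cover's frame
- thread3 (a point): Centre of the mouth of a threaded brass insert (7 mm bore) in the housing's rim, at +29, -29, 45 mm in the housing's frame
- hole3 (a point): Centre of a through hole of the cover, at the plate's underside: +29, -29, 0 mm in the cover's frame
Mind the look-alikes: they are no part of the job. What is shaped like the cover but pink or purple is not meant.

How it is judged:
By the outcome, as a careful person would: the job done as asked, in the order asked, and still so for the second after the job is handed in, while the arm keeps its last pose, push and grip.
It also fails if it takes over 64 s, if anything falls off the work surface, if the arm or the gripper's body presses on something with over 40 N, if the wrist force passes 120 N, or if a joint passes its speed limit or range.

## Working session

There is one attempt and no reset: what is moved stays moved. The work goes in short steps, Python scripts to look and compute and a tool call to move; the robot and the scene stay as the last step left them, time stands still between calls to the robot, and variables do not carry over. Pictures are saved under pics/ and viewed, and the job is handed in when it is done.

Besides the shell and the picture viewer there is one more tool, called by a JSON object that holds its "name" and its "arguments". send_rows: Moves the arm, as the interface text tells. Its arguments: {"type":"object","properties":{"motion":{"type":"array"},"force":{"type":"number"}},"required":["motion"]}

```bash
mkdir -p pics; ls; cat > h.py <<'E'
import numpy as np, cv2
from plant import get_state, imaging, job
def snap(n,f):
    s=get_state(); d=imaging.snapshot(n)
    cv2.imwrite('pics/'+f+'.png',cv2.cvtColor(d['img'],cv2.COLOR_RGB2BGR)); np.savez('pics/'+f+'.npz',**d,tp=s['tool_pos'],tr=s['eef_rot'])
    return d,s
E
python3 - <<'E'
from h import *
for n in ['scene','top','wrist']:
    d,s=snap(n,n+'0'); print(n,[(k,np.round(v,3).tolist()) for k,v in d.items() if k!='img'])
print({k:np.round(v,3).tolist() for k,v in get_state().items()})
E
```

```text
pics
scene [('camera_matrix', [[399.202, 0.0, 254.459], [0.0, 399.202, 189.788], [0.0, 0.0, 1.0]]), ('R', [[-0.728, 0.685, 0.012], [0.419, 0.458, -0.784], [-0.543, -0.566, -0.62]]), ('t', [0.419, -0.23, 1.376])]
top [('camera_matrix', [[424.107, 0.0, 256.844], [0.0, 424.107, 197.348], [0.0, 0.0, 1.0]]), ('R', [[0.005, -1.0, -0.008], [-0.992, -0.004, -0.123], [0.123, 0.008, -0.992]]), ('t', [0.058, 0.605, 1.121])]
wrist [('camera_matrix', [[334.853, 0.0, 254.869], [0.0, 334.853, 196.805], [0.0, 0.0, 1.0]]), ('hand_eye', [[0.0, 0.962, 0.272, -0.07], [-0.0, -0.272, 0.962, -0.17], [1.0, -0.0, 0.0, 0.001], [0.0, 0.0, 0.0, 1.0]])]
{'clock': 0.15, 'q': [-1.285, 0.69, -0.195, 1.566, 0.157, 0.902, -0.215], 'qd': [-0.001, -0.002, -0.002, -0.0, -0.001, 0.0, 0.0], 'joint_torque': [-0.002, -52.786, -1.269, -15.359, -0.053, 0.004, 0.0], 'tool_pos': [0.156, 0.605, 0.214], 'eef_rot': [0.702, -0.089, 0.089, -0.701], 'contact_force': [0.545, 0.183, 0.24], 'moment': [-0.025, -0.051, 0.026], 'opening': 0.996}
```

View pics/scene0.png

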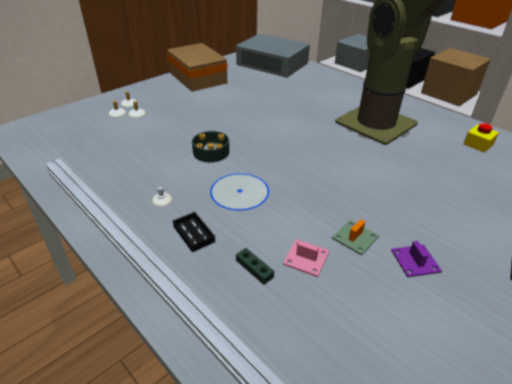

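View pics/top0.png

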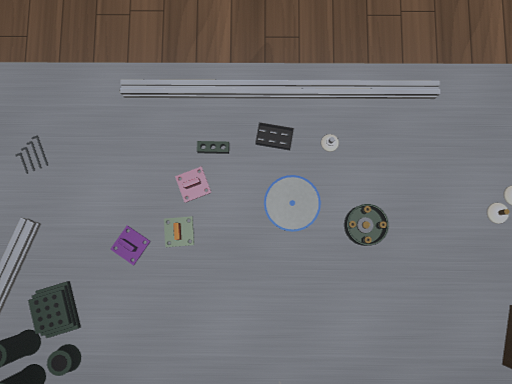

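View pics/wrist0.png

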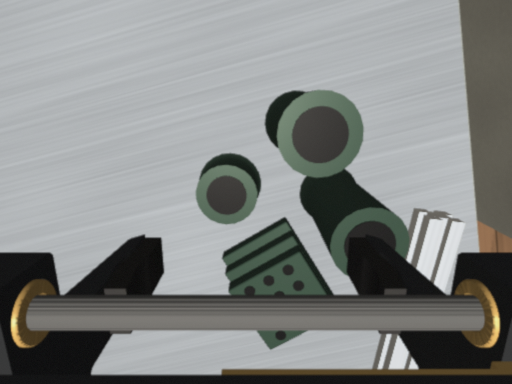

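Top view: housing at (366,225), mark at (292,203), green cover with orange rib at (179,231), pink and purple decoys at (193,184) and (131,245), bracket (213,147), tray (275,136), suction cup (330,142).

```bash
cat >> h.py <<'E'
def ray(d,uv,z):
    K,R,t=d['camera_matrix'],d['R'],d['t']
    uv=np.atleast_2d(uv).astype(float)
    r=np.c_[uv,np.ones(len(uv))]@np.linalg.inv(K).T@R
    c=-R.T@t
    return c+r*((z-c[2])/r[:,2])[:,None]
def wristRt(d,s):
    from scipy.spatial.transform import Rotation as Ro
    T=np.eye(4);T[:3,:3]=Ro.from_quat(s['eef_rot']).as_matrix();T[:3,3]=s['tool_pos']
    W=T@d['hand_eye']; Ri=W[:3,:3].T
    return dict(camera_matrix=d['camera_matrix'],R=Ri,t=-Ri@W[:3,3],img=d['img'])
def blobs(d,lo,hi,amin=8,roi=None):
    h=cv2.cvtColor(d['img'],cv2.COLOR_RGB2HSV); m=cv2.inRange(h,np.array(lo),np.array(hi))
    if roi: 
        q=np.zeros_like(m);x0,y0,x1,y1=roi;q[y0:y1,x0:x1]=1;m=m*q
    n,l,st,c=cv2.connectedComponentsWithStats(m)
    return [(np.round(c[i],1).tolist(),int(st[i,4]),st[i,:4].tolist()) for i in range(1,n) if st[i,4]>=amin],m
E
python3 - <<'E'
from h import *
d=dict(np.load('pics/top0.npz'))
h=cv2.cvtColor(d['img'],cv2.COLOR_RGB2HSV)
for p in [(366,207),(179,222),(177,231),(266,203),(292,203),(350,225),(354,224),(380,200),(193,170)]: print(p,h[p[1],p[0]])
b,m=blobs(d,(105,100,60),(125,255,255)); print('blue',b)
b,m=blobs(d,(5,120,60),(25,255,255),4,(140,100,420,280)); print('orange',b)
b,m=blobs(d,(35,30,60),(85,255,255),4,(140,200,220,260)); print('cover',b)
sp=cv2.findNonZero(blobs(d,(105,100,60),(125,255,255))[1])
R=d['R'];print(-R.T@d['t'])
im=cv2.cvtColor(d['img'],cv2.COLOR_RGB2BGR)
a=cv2.resize(im[190:260,140:220],None,fx=5,fy=5,interpolation=2);b=cv2.resize(im[190:260,326:406],None,fx=5,fy=5,interpolation=2)
cv2.imwrite('pics/crop0.png',np.hstack([a,b]))
E
```

```text
(366, 207) [ 19 118 140]
(179, 222) [ 66  29 140]
(177, 231) [ 16 140 173]
(266, 203) [109  31 157]
(292, 203) [109 138 177]
(350, 225) [ 18 122 142]
(354, 224) [ 19 121 124]
(380, 200) [113  18 130]
(193, 170) [163  56 173]
blue [([291.0, 202.9], 307, [264, 175, 57, 57]), ([291.9, 202.5], 22, [290, 200, 5, 6])]
orange [([366.9, 208.6], 16, [364, 206, 6, 6]), ([352.1, 224.1], 15, [350, 221, 5, 6]), ([176.4, 231.0], 91, [174, 223, 6, 17]), ([365.4, 224.6], 24, [363, 222, 6, 6]), ([382.6, 224.5], 17, [380, 222, 6, 6]), ([367.5, 239.3], 18, [365, 237, 6, 6])]
cover [([188.2, 217.4], 12, [184, 217, 8, 3]), ([166.9, 221.2], 16, [165, 219, 6, 6]), ([175.5, 218.0], 8, [172, 218, 8, 1]), ([189.8, 222.2], 5, [188, 221, 4, 3]), ([172.0, 227.5], 10, [172, 223, 1, 10]), ([192.0, 226.0], 5, [192, 224, 1, 5]), ([165.0, 228.0], 5, [165, 226, 1, 5]), ([173.9, 238.0], 10, [173, 234, 4, 8]), ([166.1, 243.1], 7, [166, 241, 2, 6]), ([178.8, 240.2], 4, [178, 240, 3, 2]), ([192.0, 242.1], 7, [190, 240, 4, 4]), ([170.0, 245.0], 5, [168, 245, 5, 1])]
[0.46214938 0.05116828 1.18713467]
```

View pics/crop0.png

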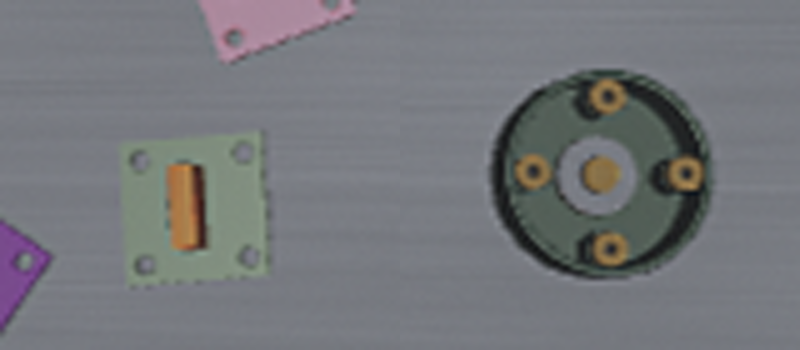

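```bash
python3 - <<'E'
from h import *
d=dict(np.load('pics/top0.npz'))
sp,m=blobs(d,(105,100,60),(125,255,255)); pts=cv2.findContours(m,0,2)[0]; big=max(pts,key=len); e=cv2.fitEllipse(big); print(e)
print('spot',ray(d,[e[0],sp[1][0]],0))
ins=np.array([[366.9,208.6],[352.1,224.1],[367.5,239.3],[382.6,224.5]]); w=ray(d,ins,.045);c=w.mean(0);print('house',w,c,np.degrees(np.arctan2(*(w-c)[:,1::-1].T))%90, np.linalg.norm(w-c,axis=1))
hs=np.array([[168,222],[188.6,220.4],[190.2,241.4],[169.2,243]]);w=ray(d,hs-.4,.004);c=w.mean(0);print('cover',c,np.degrees(np.arctan2(*(w-c)[:,1::-1].T))%90, np.linalg.norm(w-c,axis=1))
for n,p in dict(pink=(193,184),purp=(131,245),tray=(275,136),cup=(330,142),br=(213,147)).items(): print(n,ray(d,[p],.01).round(3))
E
```

```text
((291.8218688964844, 202.8377227783203), (55.222900390625, 55.75091552734375), 110.45185089111328)
spot [[ 0.59451855 -0.03762195  0.        ]
 [ 0.59547585 -0.03784678  0.        ]]
house [[ 0.57467117 -0.23673005  0.045     ]
 [ 0.53265202 -0.19589093  0.045     ]
 [ 0.49216665 -0.23610009  0.045     ]
 [ 0.53194037 -0.27766293  0.045     ]] [ 0.53285755 -0.236596    0.045     ] [89.81631423  0.28930079 89.30175206 88.72057209] [0.04181384 0.04070559 0.04069392 0.04107717]
cover [0.51306161 0.27851411 0.004     ] [49.61773661 50.49685981 49.94154388 50.07438089] [0.04140602 0.04089682 0.04170637 0.04112902]
pink [[0.646 0.24  0.01 ]]
purp [[0.474 0.408 0.01 ]]
tray [[0.785 0.01  0.01 ]]
cup [[ 0.768 -0.146  0.01 ]]
br [[0.752 0.186 0.01 ]]
```

```bash
cat >> h.py <<'E'
from scipy.spatial.transform import Rotation as Ro
def goto(p,yawx,n=None,s=None):
    """rows in tool units to reach world p with tool y down and tool x at yaw (deg); turn about tool y last"""
    s=s or get_state(); R=Ro.from_quat(s['eef_rot']).as_matrix()
    a=np.radians(yawx); x=np.array([np.cos(a),np.sin(a),0]); y=np.array([0,0,-1.]); G=np.c_[x,y,np.cross(x,y)]
    rv=Ro.from_matrix(R.T@G).as_rotvec()
    print('pos',np.round(s['tool_pos'],4),'yawx',np.degrees(np.arctan2(R[1,0],R[0,0])).round(2),'tilt',np.round(R[2],3),'t',round(s['clock'],2),'F',np.round(s['contact_force'],1),'op',round(s['opening'],3),'q',np.round(s['q'],2))
    dx=R.T@(np.array(p)-s['tool_pos'])
    print('turn units',(rv/.08).round(2),'shift units (tool now)',(dx/.02).round(2),'(goal axes)',(G.T@(np.array(p)-s['tool_pos'])/.02).round(2))
E
python3 - <<'E'
from h import *
print(Ro.from_quat(get_state()['eef_rot']).as_matrix().round(3))
goto((.5,.25,.214),0)
E
```

```text
[[ 0.968 -0.     0.249]
 [-0.249 -0.001  0.968]
 [ 0.    -1.    -0.001]]
pos [0.1556 0.6048 0.2135] yawx -14.42 tilt [ 0.    -1.    -0.001] t 0.15 F [0.5 0.2 0.2] op 0.996 q [-1.29  0.69 -0.19  1.57  0.16  0.9  -0.22]
turn units [ 0.02 -3.15 -0.  ] shift units (tool now) [ 2.110e+01 -1.000e-02 -1.289e+01] (goal axes) [ 17.22  -0.02 -17.74]
```

{"name": "send_rows", "arguments": {"motion": [[[0,0,0,1,0,-0.6,-0.4],[0,0,0,1,0,-0.6,-0.4],[0,0,0,1,0,-0.6,-0.4],[0,0,0,1,0,-0.6,-0.4],[0,0,0,1,0,-0.6,-0.4]]], "force": 20}}

```text
clock: 0.57
tool_pos: [0.2382, 0.5212, 0.2139]
eef_rot: [0.702, -0.089, 0.089, -0.701]
contact_force: [0.7, 0.5, -0.5]
opening: 0.701
```

{"name": "send_rows", "arguments": {"motion": [[[0,0,0,1,0,-0.6,-0.4],[0,0,0,1,0,-0.6,-0.4],[0,0,0,1,0,-0.6,-0.4],[0,0,0,1,0,-0.6,-0.4],[0,0,0,1,0,-0.6,-0.4]]]}}

```text
clock: 0.98
tool_pos: [0.3201, 0.4382, 0.214]
eef_rot: [0.702, -0.089, 0.089, -0.701]
contact_force: [-0.3, -0.0, 0.2]
opening: 0.696
```

{"name": "send_rows", "arguments": {"motion": [[[0,0,0,1,0,-0.6,-0.4],[0,0,0,1,0,-0.6,-0.4],[0,0,0,1,0,-0.6,-0.4],[0,0,0,1,0,-0.6,-0.4],[0,0,0,1,0,-0.6,-0.4]]]}}

```text
clock: 1.4
tool_pos: [0.402, 0.3552, 0.2139]
eef_rot: [0.702, -0.089, 0.089, -0.701]
contact_force: [-0.9, 0.8, 0.6]
opening: 0.697
```

{"name": "send_rows", "arguments": {"motion": [[[0,0,0,1,0,-1,-0.4],[0,0,0,0.8,0,-1,-0.4],[0,0,0,0.3,0,-1,-0.4],[0,0,0,0.3,0,-1,-0.4],[0,0,0,0.2,0,-1,-0.4]]]}}

```text
clock: 1.82
tool_pos: [0.4272, 0.245, 0.2139]
eef_rot: [0.702, -0.089, 0.089, -0.701]
contact_force: [0.4, -0.0, -0.5]
opening: 0.704
```

```bash
python3 -c "
from h import *
goto((.506,-.322,.15),-107.3)"
```

```text
pos [0.4272 0.245  0.2139] yawx -14.49 tilt [ 0. -1. -0.] t 1.82 F [ 0.4 -0.  -0.5] op 0.704 q [-0.45  0.52 -0.25  1.95  0.2   0.69  0.49]
turn units [ 0.   20.25  0.  ] shift units (tool now) [ 10.91   3.2  -26.46] (goal axes) [25.9   3.19 12.19]
```

{"name": "send_rows", "arguments": {"motion": [[[0,1,0,0.4,0,-0.9,-0.4],[0,1,0,0.45,0,-0.9,-0.4],[0,1,0,0.5,0,-0.85,-0.4],[0,1,0,0.6,0,-0.8,-0.4],[0,1,0,0.65,0,-0.75,-0.4]]]}}

```text
clock: 2.23
tool_pos: [0.441, 0.1468, 0.2141]
eef_rot: [0.669, -0.228, 0.228, -0.669]
contact_force: [0.4, -0.0, -0.7]
opening: 0.702
```

{"name": "send_rows", "arguments": {"motion": [[[0,1,0,0.7,0,-0.7,-0.4],[0,1,0,0.75,0,-0.65,-0.4],[0,1,0,0.8,0,-0.6,-0.4],[0,1,0,0.85,0,-0.5,-0.4],[0,1,0,0.9,0,-0.45,-0.4]]]}}

```text
clock: 2.65
tool_pos: [0.454, 0.0483, 0.2141]
eef_rot: [-0.611, 0.357, -0.356, 0.611]
contact_force: [0.6, 0.4, 0.4]
opening: 0.701
```

{"name": "send_rows", "arguments": {"motion": [[[0,1,0,0.95,0,-0.35,-0.4],[0,1,0,0.95,0,-0.3,-0.4],[0,1,0,1,0,-0.2,-0.4],[0,1,0,1,0,-0.15,-0.4],[0,1,0,1,0,-0.05,-0.4]]]}}

```text
clock: 3.07
tool_pos: [0.4687, -0.0515, 0.2141]
eef_rot: [0.528, -0.471, 0.471, -0.528]
contact_force: [0.4, 0.4, 0.1]
opening: 0.701
```

{"name": "send_rows", "arguments": {"motion": [[[0,1,0,1,0,0,-0.4],[0,1,0,1,0,0.1,-0.4],[0,1,0,1,0,0.2,-0.4],[0,1,0,0.95,0,0.25,-0.4],[0,1,0,0.95,0,0.35,-0.4]]]}}

```text
clock: 3.48
tool_pos: [0.4827, -0.1508, 0.214]
eef_rot: [-0.424, 0.566, -0.566, 0.424]
contact_force: [0.5, -0.2, 0.1]
opening: 0.697
```

```bash
python3 -c "
from h import *
goto((.506,-.322,.15),-107.3)"
```

```text
pos [ 0.4827 -0.1508  0.214 ] yawx -106.39 tilt [-0. -1. -0.] t 3.48 F [ 0.5 -0.2  0.1] op 0.697 q [ 0.1   0.54  0.18  1.93 -0.14  0.68  0.08]
turn units [ 0.   0.2 -0. ] shift units (tool now) [7.89 3.2  3.53] (goal axes) [7.83 3.2  3.66]
```

{"name": "send_rows", "arguments": {"motion": [[[0,0.2,0,1,0,0.45,-0.4],[0,0,0,1,0,0.45,-0.4],[0,0,0,1,0,0.45,-0.4],[0,0,0,1,0,0.45,-0.4],[0,0,0,1,0,0.45,-0.4]]]}}

```text
clock: 3.9
tool_pos: [0.4968, -0.2596, 0.2139]
eef_rot: [-0.42, 0.569, -0.569, 0.42]
contact_force: [1.1, -0.6, 0.8]
opening: 0.697
```

{"name": "send_rows", "arguments": {"motion": [[[0,0,0,1,0.6,0.45,-0.4],[0,0,0,1,0.6,0.45,-0.4],[0,0,0,0.8,0.6,0.45,-0.4],[0,0,0,0,0.6,0,-0.4],[0,0,0,0,0.6,0,-0.4]]]}}

```text
clock: 4.32
tool_pos: [0.5059, -0.3218, 0.1532]
eef_rot: [0.42, -0.569, 0.569, -0.419]
contact_force: [-0.0, -0.4, -0.4]
opening: 0.701
```

```bash
python3 - <<'E'
from h import *
d,s=snap('wrist','w1'); d,s=snap('top','t1')
goto((.506,-.322,.028),-107.3)
E
```

```text
pos [ 0.5049 -0.3193  0.152 ] yawx -107.09 tilt [-0.001 -1.    -0.004] t 4.42 F [-0.  -0.3 -0.3] op 0.706 q [ 0.41  0.74  0.14  1.72 -0.15  0.7   0.33]
turn units [ 0.05  0.05 -0.01] shift units (tool now) [0.12 6.2  0.12] (goal axes) [0.11 6.2  0.09]
```

View pics/w1.png

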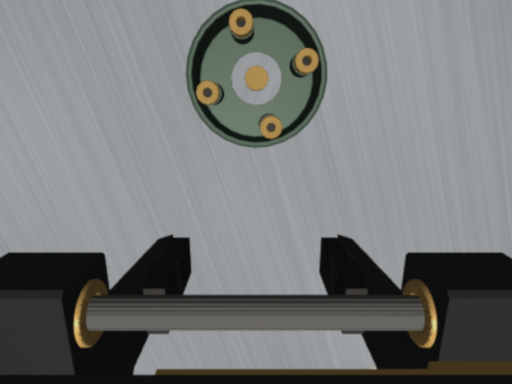

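View pics/t1.png

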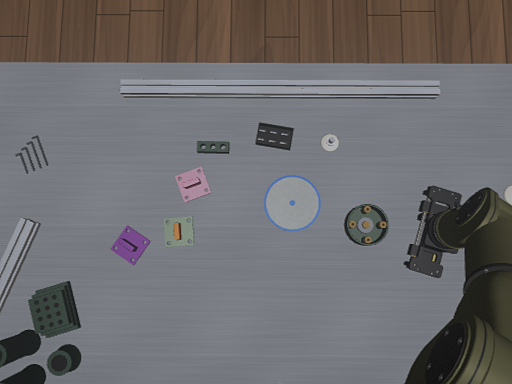

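{"name": "send_rows", "arguments": {"motion": [[[0,0,0,0.2,0.9,0,-0.4],[0,0,0,0.1,0.9,0,-0.4],[0,0,0,0.1,0.9,0,-0.4],[0,0,0,0,0.9,0,-0.4],[0,0,0,0,0.9,0,-0.4]]]}}

```text
clock: 4.83
tool_pos: [0.5045, -0.3278, 0.0641]
eef_rot: [0.42, -0.568, 0.569, -0.421]
contact_force: [0.3, -0.0, -0.2]
opening: 0.699
```

{"name": "send_rows", "arguments": {"motion": [[[0,0,0,0,0.9,0,-0.4],[0,0,0,0,0.7,0,-0.4],[0,0,0,-0.3,0.1,0,-0.4],[0,0,0,-0.6,0,0,-0.4],[0,0,0,-0.6,0,0,-0.4]]]}}

```text
clock: 5.25
tool_pos: [0.5138, -0.298, 0.031]
eef_rot: [0.42, -0.568, 0.569, -0.421]
contact_force: [0.7, 0.1, 0.1]
opening: 0.697
```

{"name": "send_rows", "arguments": {"motion": [[[0,0,0,-0.3,0,0,-0.4],[0,0,0,-0.3,0,0,-0.4],[0,0,0,-0.4,0,0,-0.4],[0,0,0,-0.5,0,0,-0.4],[0,0,0,-0.5,0,0,-0.4]]]}}

```text
clock: 5.67
tool_pos: [0.525, -0.2598, 0.0304]
eef_rot: [0.42, -0.568, 0.569, -0.421]
contact_force: [-0.0, -0.2, 0.2]
opening: 0.698
```

```bash
python3 - <<'E'
from h import *
goto((.595-.056*.298,-.038-.056*.955,.028),-107.3)
E
```

```text
pos [ 0.525  -0.2598  0.0304] yawx -107.03 tilt [ 0.    -1.     0.001] t 5.67 F [-0.  -0.2  0.2] op 0.698 q [ 0.32  0.91  0.11  1.82 -0.2   0.42  0.27]
turn units [-0.01  0.06  0.  ] shift units (tool now) [-8.83  0.12  0.08] (goal axes) [-8.83  0.12  0.04]
```

```bash
python3 - <<'E'
from h import *
d,s=snap('wrist','w2')
E
```

```text
(no output)
```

View pics/w2.png

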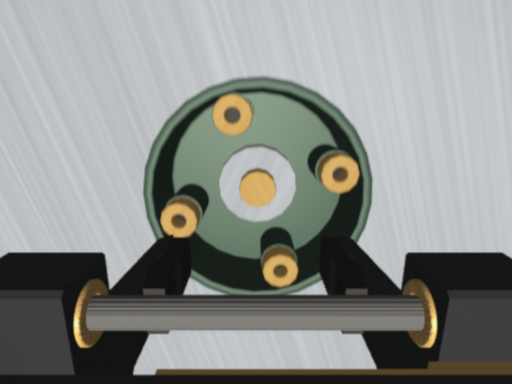

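The housing sits nested between the fingers (centre around (258,187)); pushing works. Measuring its offset from the TCP.

```bash
cat >> h.py <<'E'
def inserts(d,uv,z=.045):
    w=ray(d,uv,z);c=w.mean(0);a=np.degrees(np.arctan2(*(w-c)[:,1::-1].T))
    print('c',c.round(4),'yaw90',(a%90).round(2),'r',np.linalg.norm(w-c,axis=1).round(4)); return c
E
python3 - <<'E'
from h import *
f=dict(np.load('pics/w2.npz')); d=wristRt(f,dict(eef_rot=f['tr'],tool_pos=f['tp']))
print(blobs(d,(12,100,60),(25,255,255),100)[0])
c=inserts(d,[[232,114],[340,173],[281,269],[180,219]])
print(c-f['tp'], c[:2]-[.595,-.038])
E
```

```text
[([231.5, 113.8], 1149, [212, 93, 40, 43]), ([338.9, 172.6], 1267, [318, 153, 42, 41]), ([257.1, 187.6], 998, [240, 170, 36, 36]), ([179.6, 218.3], 1196, [160, 199, 40, 39]), ([279.4, 267.4], 1170, [262, 247, 37, 41]), ([86.4, 313.5], 1138, [73, 279, 35, 70]), ([423.2, 313.5], 1150, [403, 279, 35, 70]), ([371.8, 370.2], 2502, [156, 361, 356, 14])]
c [ 0.534  -0.2344  0.045 ] yaw90 [ 0.16 89.6  89.9  89.61] r [0.0404 0.0402 0.0404 0.0401]
[0.00902465 0.02538635 0.01455972] [-0.06096833 -0.19641102]
```

```bash
python3 - <<'E'
from h import *
f=dict(np.load('pics/w2.npz'));H=f['hand_eye'];K=f['camera_matrix'];print(H)
for p in [(0,0,.031),(0,.014,.031),(-.009,.014,.031),(-.009,.014,-.031),(.009,.014,.031)]:
    c=np.linalg.inv(H)@np.r_[p,1]; q=K@c[:3]; print(p,(q[:2]/q[2]).round(1))
snap('top','t2'); snap('scene','s2')
a=cv2.imread('pics/t2.png')[160:280,280:440];b=cv2.imread('pics/s2.png')[100:220,140:300]
cv2.imwrite('pics/c2.png',cv2.resize(np.hstack([a,b]),None,fx=2.5,fy=2.5))
E
```

```text
[[ 8.15840730e-05  9.62390570e-01  2.71669622e-01 -7.05788136e-02]
 [ 3.99007730e-04 -2.71669633e-01  9.62390488e-01 -1.69791032e-01]
 [ 9.99999917e-01  2.98825434e-05 -4.06165192e-04 -3.71762790e-04]
 [ 0.00000000e+00  0.00000000e+00  0.00000000e+00  1.00000000e+00]]
(0, 0, 0.031) [312.5 236.8]
(0, 0.014, 0.031) [308.6 227.5]
(-0.009, 0.014, 0.031) [309.3 212.9]
(-0.009, 0.014, -0.031) [202.  212.9]
(0.009, 0.014, 0.031) [307.9 241.8]
```

View pics/c2.png

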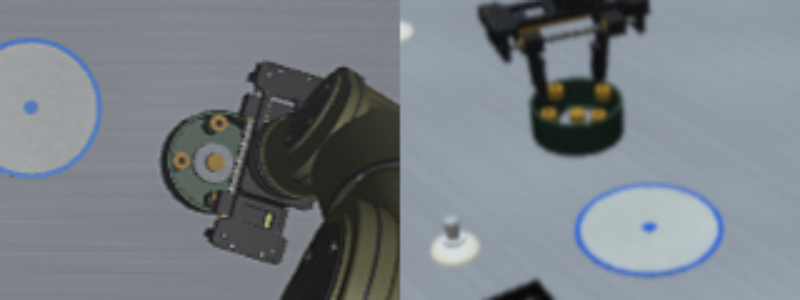

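```bash
python3 - <<'E'
from h import *
f=dict(np.load('pics/s2.npz'));T=Ro.from_quat(f['tr']).as_matrix()
im=cv2.imread('pics/s2.png'); im=cv2.resize(im[80:200,140:300],None,fx=5,fy=5,interpolation=2)
for y,col in [(-.04,(255,0,0)),(-.021,(0,255,0)),(0,(0,255,255)),(.014,(0,0,255))]:
  for z in(.031,-.031):
    X=f['tp']+T@np.array([0,y,z]); q=f['camera_matrix']@(f['R']@X+f['t']); q=q[:2]/q[2]; print(y,z,X.round(3),q.round(1))
    cv2.circle(im,tuple(int(v) for v in (q-[140,80])*5),4,col,-1)
cv2.imwrite('pics/c3.png',im)
E
```

```text
-0.04 0.031 [ 0.555 -0.267  0.07 ] [197.8 131. ]
-0.04 -0.031 [ 0.496 -0.249  0.07 ] [217.3 126.5]
-0.021 0.031 [ 0.555 -0.266  0.051] [198.3 136.5]
-0.021 -0.031 [ 0.496 -0.249  0.051] [217.6 132. ]
0 0.031 [ 0.555 -0.266  0.03 ] [198.9 142.6]
0 -0.031 [ 0.496 -0.249  0.03 ] [217.9 138. ]
0.014 0.031 [ 0.555 -0.266  0.016] [199.2 146.5]
0.014 -0.031 [ 0.496 -0.248  0.016] [218.1 141.9]
```

View pics/c3.png

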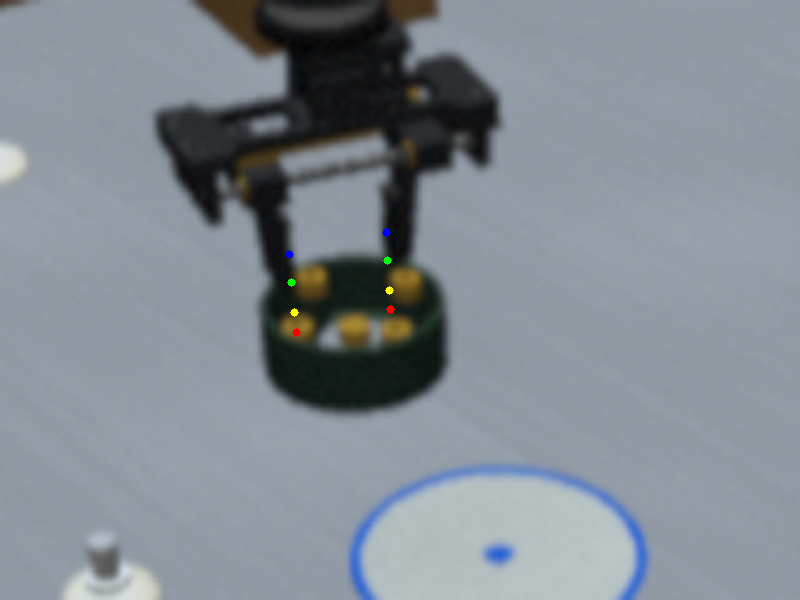

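Both the wrist and scene views show the fingertips about 21 mm behind the TCP (≈51 mm up), not 14 mm ahead as stated. The fingers passed above the rim without touching the housing. I'll trust the pictures, back out, go lower with the force watched, and check again.

{"name": "send_rows", "arguments": {"motion": [[[0,0,0,0.6,-0.2,0,-0.4],[0,0,0,0.8,0,0,-0.4],[0,0,0,0.8,0,0,-0.4],[0,0,0,0.7,0,0,-0.4],[0,0,0,0.4,0,0,-0.4]]]}}

```text
clock: 6.23
tool_pos: [0.5035, -0.3279, 0.0344]
eef_rot: [0.42, -0.569, 0.57, -0.419]
contact_force: [-0.6, -0.3, -0.1]
opening: 0.7
```

{"name": "send_rows", "arguments": {"motion": [[[0,0,0,0,0.4,0,-0.4],[0,0,0,0,0.4,0,-0.4],[0,0,0,0,0.3,0,-0.4],[0,0,0,0,0.2,0,-0.4],[0,0,0,0,0,0,-0.4]]]}}

```text
clock: 6.65
tool_pos: [0.505, -0.3219, 0.0066]
eef_rot: [-0.421, 0.569, -0.567, 0.421]
contact_force: [-0.6, 0.2, -0.2]
opening: 0.701
```

```bash
python3 - <<'E'
from h import *
goto((.595-.056*.298,-.038-.056*.955,-.007),-107.3)
snap('scene','s3'); im=cv2.imread('pics/s3.png'); cv2.imwrite('pics/c4.png',cv2.resize(im[60:200,120:300],None,fx=4,fy=4,interpolation=2))
E
```

```text
pos [ 0.505  -0.3219  0.0066] yawx -106.92 tilt [-0.002 -1.    -0.002] t 6.65 F [-0.6  0.2 -0.2] op 0.701 q [ 0.44  0.96  0.08  1.78 -0.17  0.42  0.36]
turn units [ 0.03  0.08 -0.02] shift units (tool now) [-12.09   0.7    0.16] (goal axes) [-12.09   0.68   0.07]
```

View pics/c4.png

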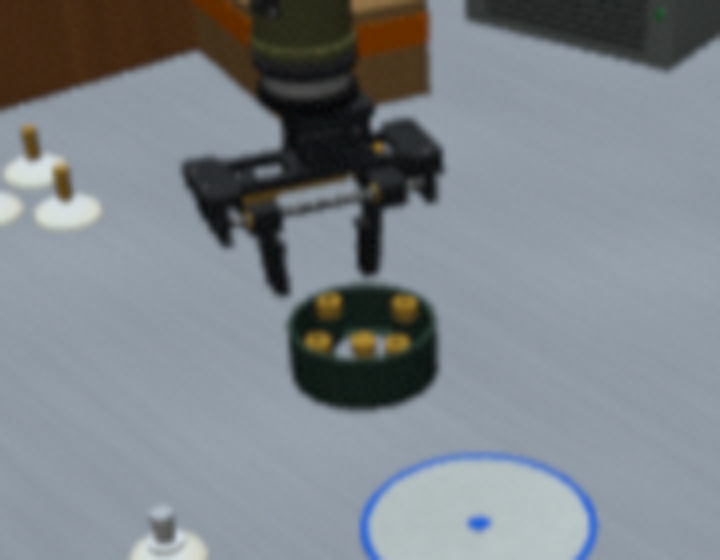

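```bash
python3 - <<'E'
from h import *
f=dict(np.load('pics/s3.npz'));T=Ro.from_quat(f['tr']).as_matrix()
for y in (-.03,-.021,-.012,0,.014):
  for z in(.034,-.034):
    X=f['tp']+T@np.array([0,y,z]); q=f['camera_matrix']@(f['R']@X+f['t']); q=q[:2]/q[2]; print(y,z,X.round(3),q.round(1),((q-[120,60])*4).round())
E
```

```text
-0.03 0.034 [ 0.538 -0.332  0.036] [190.6 130.6] [282. 283.]
-0.03 -0.034 [ 0.473 -0.312  0.037] [210.9 126. ] [364. 264.]
-0.021 0.034 [ 0.538 -0.332  0.027] [190.9 133.2] [283. 293.]
-0.021 -0.034 [ 0.472 -0.312  0.028] [211.1 128.5] [364. 274.]
-0.012 0.034 [ 0.538 -0.332  0.018] [191.1 135.6] [284. 303.]
-0.012 -0.034 [ 0.472 -0.312  0.019] [211.2 131. ] [365. 284.]
0 0.034 [ 0.538 -0.332  0.006] [191.5 138.9] [286. 316.]
0 -0.034 [ 0.472 -0.312  0.007] [211.5 134.2] [366. 297.]
0.014 0.034 [ 0.537 -0.332 -0.008] [191.9 142.7] [287. 331.]
0.014 -0.034 [ 0.472 -0.312 -0.007] [211.7 138. ] [367. 312.]
```

{"name": "send_rows", "arguments": {"motion": [[[0,0,0,0,0.35,0,-0.4],[0,0,0,-0.2,0.35,0.1,-0.4],[0,0,0,-0.5,0,0,-0.4],[0,0,0,-0.5,0,0,-0.4],[0,0,0,-0.3,0,0,-0.4]]]}}

```text
clock: 7.12
tool_pos: [0.5169, -0.2927, -0.0061]
eef_rot: [-0.421, 0.569, -0.568, 0.422]
contact_force: [0.1, 0.9, 0.5]
opening: 0.697
```

{"name": "send_rows", "arguments": {"motion": [[[0,0,0,-0.3,0,0,-0.4],[0,0,0,-0.4,0,0,-0.4],[0,0,0,-0.5,0,0,-0.4],[0,0,0,-0.5,0,0,-0.4],[0,0,0,-0.5,0,0,-0.4]]]}}

```text
clock: 7.53
tool_pos: [0.5292, -0.2528, -0.0057]
eef_rot: [0.42, -0.568, 0.569, -0.42]
contact_force: [-0.3, -1.5, -0.6]
opening: 0.701
```

```bash
python3 - <<'E'
from h import *
d,s=snap('wrist','w4');d=wristRt(d,s)
b=blobs(d,(12,100,60),(25,255,255),100,(100,30,420,285))[0]; print(b)
print(s['contact_force'],s['tool_pos'])
E
```

```text
[([222.7, 42.7], 1142, [193, 30, 57, 30]), ([365.4, 114.0], 2385, [336, 87, 59, 56]), ([254.8, 140.5], 1755, [232, 117, 47, 48]), ([149.9, 174.7], 2162, [122, 149, 57, 53]), ([282.6, 244.0], 1916, [259, 218, 49, 52])]
[-0.27011156 -1.50120177 -0.61366031] [ 0.52922003 -0.25283741 -0.00573376]
```

View pics/w4.png

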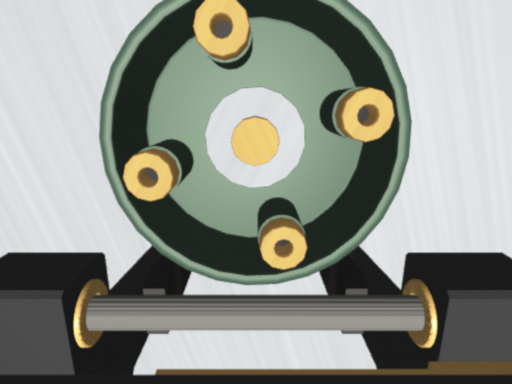

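Now the fingers are outside and behind the wall (rim hides the tips), and the push force is about 1.5 N. Measuring the housing.

```bash
python3 - <<'E'
from h import *
f=dict(np.load('pics/w4.npz')); d=wristRt(f,dict(eef_rot=f['tr'],tool_pos=f['tp']))
c=inserts(d,[[222,27],[368,115],[284,247],[148,177]])
u=np.array([.298,.955]); r=np.array([.595,-.038])-c[:2]
print(c-f['tp'],'remaining',r, r@u/.02,'lat',r@[-u[1],u[0]]/.02)
R=d['R']
x=Ro.from_quat(f['tr']).as_matrix()[:2]; print('tool axes rem', x.T@r/.02)
E
```

```text
c [ 0.5452 -0.1998  0.045 ] yaw90 [88.66 88.68 88.91 88.64] r [0.0401 0.0404 0.0401 0.0406]
[0.01601915 0.0530603  0.05073376] remaining [0.04976082 0.16177712] 8.4662935101326 lat 0.034399849600660476
tool axes rem [-8.46285001e+00 -2.46294651e-03  9.99619668e-03]
```

{"name": "send_rows", "arguments": {"motion": [[[0,0,0,-0.4,0,0,-0.4],[0,0,0,-0.6,0,0,-0.4],[0,0,0,-0.6,0,0,-0.4],[0,0,0,-0.6,0,0,-0.4],[0,0,0,-0.6,0,0,-0.4]]]}}

```text
clock: 8.0
tool_pos: [0.5457, -0.1985, -0.0059]
eef_rot: [-0.421, 0.568, -0.568, 0.421]
contact_force: [-0.1, -1.5, -0.5]
opening: 0.702
```

{"name": "send_rows", "arguments": {"motion": [[[0,0,0,-0.6,0,0,-0.4],[0,0,0,-0.6,0,0,-0.4],[0,0,0,-0.6,0,0,-0.4],[0,0,0,-0.6,0,0,-0.4],[0,0,0,-0.6,0,0,-0.4]]]}}

```text
clock: 8.42
tool_pos: [0.5631, -0.1414, -0.0059]
eef_rot: [-0.421, 0.568, -0.568, 0.421]
contact_force: [-1.5, -1.9, 1.4]
opening: 0.699
```

{"name": "send_rows", "arguments": {"motion": [[[0,0,0,-0.6,0,0,-0.4],[0,0,0,-0.6,0,0,-0.4],[0,0,0,-0.5,0,0,-0.4],[0,0,0,-0.4,0,0,-0.4],[0,0,0,-0.2,0,0,-0.4]]]}}

```text
clock: 8.83
tool_pos: [0.5767, -0.0967, -0.0059]
eef_rot: [-0.421, 0.568, -0.568, 0.421]
contact_force: [-0.8, -3.0, 0.6]
opening: 0.702
```

```bash
python3 - <<'E'
from h import *
d,s=snap('wrist','w5');print(s['tool_pos'],s['contact_force']); snap('top','t5')
a=cv2.imread('pics/t5.png')[150:270,230:390]; cv2.imwrite('pics/c5.png',np.hstack([cv2.imread('pics/w5.png')[:,90:420],cv2.resize(a,(450,384))]))
E
```

```text
[ 0.57672527 -0.09673257 -0.00593193] [-0.79911717 -2.97069951  0.61135538]
```

View pics/c5.png

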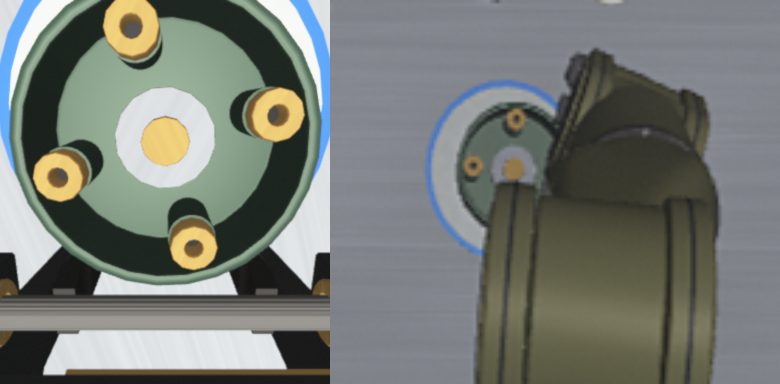

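{"name": "send_rows", "arguments": {"motion": [[[0,0,0,-0.15,0,0,-0.4],[0,0,0,-0.15,0,0,-0.4],[0,0,0,0,0,0,-0.4],[0,0,0,0.5,0,0,-0.4],[0,0,0,0.8,0,0,-0.4]]]}}

```text
clock: 9.35
tool_pos: [0.571, -0.1157, -0.006]
eef_rot: [-0.421, 0.568, -0.567, 0.422]
contact_force: [0.6, -0.9, 0.5]
opening: 0.701
```

{"name": "send_rows", "arguments": {"motion": [[[0,0,0,0.8,-0.3,0,-0.8],[0,0,0,0.4,-1,0,-1],[0,0,0,0,-1,0,-1],[0,0,0,0,-1,0,-1],[0,0,0,0,-1,0,-1]]]}}

```text
clock: 9.77
tool_pos: [0.5628, -0.1417, 0.0809]
eef_rot: [-0.42, 0.569, -0.569, 0.42]
contact_force: [-0.0, 0.8, 0.0]
opening: 0.998
```

{"name": "send_rows", "arguments": {"motion": [[[0,0,0,0,-1,0,-1],[0,0,0,0,-1,0,-1],[0,0,0,0,-1,0,-1],[0,0,0,0,-0.8,0,-1],[0,0,0,0,0,0,-1]]]}}

```text
clock: 10.18
tool_pos: [0.5651, -0.1421, 0.1592]
eef_rot: [0.419, -0.567, 0.57, -0.422]
contact_force: [-0.1, -0.5, 0.1]
opening: 1.002
```

```bash
python3 - <<'E'
from h import *
d,s=snap('wrist','w6'); snap('top','t6')
goto((.513,.2785,.15),0)
a=cv2.imread('pics/t6.png')[150:270,230:390]; cv2.imwrite('pics/c6.png',np.hstack([cv2.imread('pics/w6.png')[:,90:420],cv2.resize(a,(450,384))]))
E
```

```text
pos [ 0.5633 -0.1411  0.1562] yawx -107.05 tilt [-0.    -1.     0.001] t 10.28 F [-0.3  0.2  0.8] op 1.002 q [ 0.04  0.72  0.22  1.77 -0.23  0.68  0.09]
turn units [-1.000e-02 -2.335e+01  0.000e+00] shift units (tool now) [-19.32   0.31  -8.55] (goal axes) [-2.51  0.31 20.98]
```

View pics/c6.png

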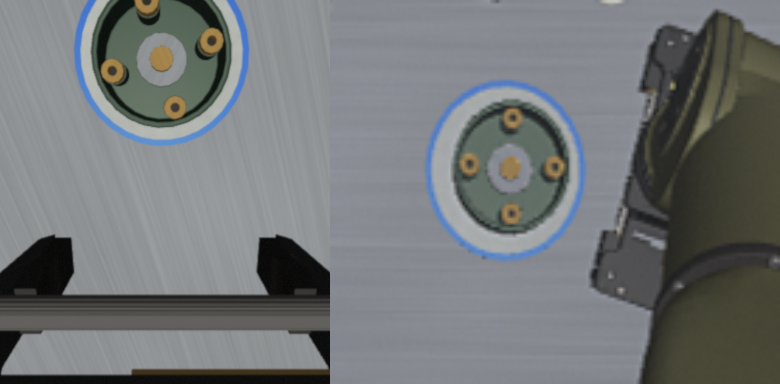

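The housing stands wholly inside the blue ring in both views. Measuring it in the top view, then going to the cover.

```bash
python3 - <<'E'
from h import *
d=dict(np.load('pics/t6.npz'))
b=blobs(d,(10,80,60),(25,255,255),4,(230,150,390,270))[0]; print(b)
p=np.array([x[0] for x in b if x[1]<40 and True])
q=[x[0] for x in sorted(b,key=lambda x:-x[1])]
P=np.array([x[0] for x in b]); c=np.median(P,0); o=np.argsort(np.linalg.norm(P-c,axis=1)); 
H=inserts(d,P[o[1:5]]); print('to spot',H[:2]-[.595,-.038])
f=dict(np.load('pics/w6.npz')); d=wristRt(f,dict(eef_rot=f['tr'],tool_pos=f['tp']))
inserts(d,[[146+90,6],[212+90,41],[175+90,107],[113+90,71]])
E
```

```text
[([294.5, 186.1], 32, [292, 183, 6, 7]), ([279.0, 201.0], 33, [276, 198, 7, 7]), ([293.8, 202.0], 36, [291, 199, 7, 7]), ([309.4, 201.9], 37, [306, 199, 8, 7]), ([293.9, 216.5], 32, [291, 214, 7, 6])]
c [ 0.5936 -0.0407  0.045 ] yaw90 [88.54 88.94 88.11 88.53] r [0.0412 0.0412 0.0411 0.0418]
to spot [-0.00139424 -0.00270928]
c [ 0.5936 -0.0412  0.045 ] yaw90 [ 0.8  89.65 89.04 87.66] r [0.038  0.0411 0.0394 0.04  ]
```

{"name": "send_rows", "arguments": {"motion": [[[0,-1,0,-0.8,0,-0.35,-1],[0,-1,0,-0.8,0,-0.3,-1],[0,-1,0,-0.8,0,-0.2,-1],[0,-1,0,-0.85,0,-0.15,-1],[0,-1,0,-0.85,0,-0.1,-1]]]}}

```text
clock: 10.7
tool_pos: [0.5516, -0.0552, 0.1545]
eef_rot: [0.527, -0.473, 0.472, -0.525]
contact_force: [0.4, 0.8, -0.2]
opening: 1.002
```

{"name": "send_rows", "arguments": {"motion": [[[0,-1,0,-0.85,0,0,-1],[0,-1,0,-0.85,0,0.05,-1],[0,-1,0,-0.85,0,0.1,-1],[0,-1,0,-0.85,0,0.2,-1],[0,-1,0,-0.8,0,0.25,-1]]]}}

```text
clock: 11.12
tool_pos: [0.5412, 0.0296, 0.1546]
eef_rot: [0.61, -0.36, 0.358, -0.609]
contact_force: [0.7, 0.1, -0.5]
opening: 0.999
```

{"name": "send_rows", "arguments": {"motion": [[[0,-1,0,-0.8,0,0.3,-1],[0,-1,0,-0.75,0,0.4,-1],[0,-1,0,-0.7,0,0.45,-1],[0,-1,0,-0.7,0,0.5,-1],[0,-1,0,-0.65,0,0.55,-1]]]}}

```text
clock: 11.53
tool_pos: [0.5315, 0.1137, 0.1546]
eef_rot: [0.669, -0.231, 0.229, -0.668]
contact_force: [0.8, -0.3, -0.1]
opening: 0.999
```

{"name": "send_rows", "arguments": {"motion": [[[0,-1,0,-0.6,0,0.6,-1],[0,-1,0,-0.55,0,0.65,-1],[0,-1,0,-0.5,0,0.7,-1],[0,-1,0,-0.45,0,0.75,-1],[0,-1,0,-0.4,0,0.75,-1]]]}}

```text
clock: 11.95
tool_pos: [0.5214, 0.1987, 0.1545]
eef_rot: [0.701, -0.094, 0.092, -0.701]
contact_force: [0.2, -0.5, -0.1]
opening: 0.999
```

{"name": "send_rows", "arguments": {"motion": [[[0,-1,0,-0.3,0,0.8,-1],[0,-1,0,-0.25,0,0.8,-1],[0,-1,0,-0.2,0,0.8,-1],[0,-1,0,-0.1,0,0.5,-1],[0,-0.4,0,0,0,0.2,-1]]]}}

```text
clock: 12.37
tool_pos: [0.5132, 0.2642, 0.1546]
eef_rot: [-0.706, -0.031, 0.033, 0.707]
contact_force: [0.8, -0.6, 0.2]
opening: 1.005
```

```bash
python3 - <<'E'
from h import *
d,s=snap('wrist','w7'); 
goto((.513,.2785,.10),5)
E
```

```text
pos [0.5135 0.2639 0.1548] yawx 5.11 tilt [-0.003 -1.     0.001] t 12.42 F [-0.5  1.  -0.5] op 1.003 q [-0.4   0.71 -0.27  1.77  0.27  0.7   0.85]
turn units [-0.02  0.02 -0.03] shift units (tool now) [0.04 2.74 0.72] (goal axes) [0.04 2.74 0.73]
```

View pics/w7.png

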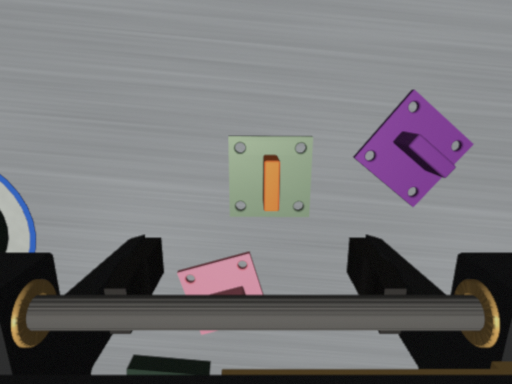

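Wrist view: the green cover's holes are near (240,147), (301,147), (298,206), (241,206), with the orange rib upright in the image.

```bash
python3 - <<'E'
from h import *
f=dict(np.load('pics/w7.npz')); d=wristRt(f,dict(eef_rot=f['tr'],tool_pos=f['tp']))
c=inserts(d,[[240,147],[301,147],[298.3,205.8],[241,205.5]],.006)
b=blobs(d,(5,120,60),(25,255,255),50,(220,130,320,220))[0];print(b)
print(ray(d,[b[0][0]],.035))
m=blobs(d,(5,150,60),(25,255,255),50,(220,130,320,220))[1]
r=cv2.minAreaRect(cv2.findNonZero(m));print(r, ray(d,cv2.boxPoints(r),.042).round(4))
goto((c[0],c[1],-.008),5)
E
```

```text
c [0.5113 0.28   0.006 ] yaw90 [49.93 50.25 49.36 50.5 ] r [0.041  0.0411 0.0408 0.0407]
[([271.1, 183.0], 857, [263, 156, 17, 55])]
[[0.51050905 0.27952221 0.035     ]]
((271.5, 183.0), (54.0, 15.0), 90.0) [[0.4861 0.2706 0.042 ]
 [0.4849 0.2833 0.042 ]
 [0.5327 0.2885 0.042 ]
 [0.5339 0.2753 0.042 ]]
pos [0.5135 0.2639 0.1548] yawx 5.11 tilt [-0.003 -1.     0.001] t 12.42 F [-0.5  1.  -0.5] op 1.003 q [-0.4   0.71 -0.27  1.77  0.27  0.7   0.85]
turn units [-0.02  0.02 -0.03] shift units (tool now) [-0.02  8.14  0.8 ] (goal axes) [-0.04  8.14  0.81]
```

{"name": "send_rows", "arguments": {"motion": [[[0,0,0,0,0.8,0.4,-1],[0,0,0,0,1,0.4,-1],[0,0,0,0,1,0,-1],[0,0,0,0,1,0,-1],[0,0,0,0,0.8,0,-1]]]}}

```text
clock: 12.83
tool_pos: [0.5129, 0.2764, 0.0619]
eef_rot: [0.707, 0.028, -0.03, -0.706]
contact_force: [-0.4, 0.1, -0.3]
opening: 1.002
```

```bash
python3 - <<'E'
from h import *
d,s=snap('wrist','w8'); 
goto((.5113,.28,-.008),5)
E
```

```text
pos [0.5113 0.2754 0.0594] yawx 4.68 tilt [-0.006 -1.    -0.004] t 12.88 F [ 0.1 -0.1 -1.5] op 1.001 q [-0.46  0.86 -0.21  1.81  0.32  0.51  0.78]
turn units [ 0.05 -0.07 -0.08] shift units (tool now) [0.04 3.37 0.24] (goal axes) [0.02 3.37 0.23]
```

View pics/w8.png

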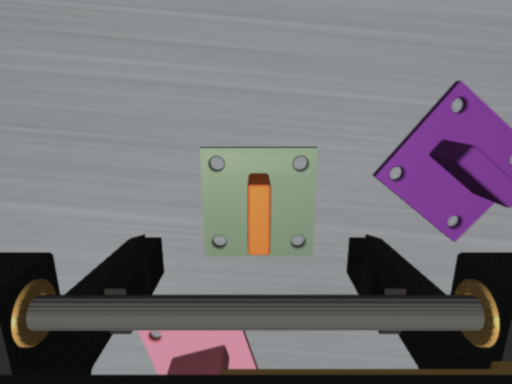

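{"name": "send_rows", "arguments": {"motion": [[[0,0,0,0,0.8,0.1,-1],[0,0,0,0,0.8,0.1,-1],[0,0,0,0,0.7,0,-1],[0,0,0,0,0.6,0,-1],[0,0,0,0,0.2,0,-1]]]}}

```text
clock: 13.3
tool_pos: [0.5124, 0.2808, 0.0004]
eef_rot: [0.707, 0.028, -0.03, -0.706]
contact_force: [0.3, -0.7, 0.2]
opening: 1.004
```

```bash
python3 - <<'E'
from h import *
d,s=snap('wrist','w9'); snap('scene','s9')
goto((.5113,.28,-.008),5)
im=cv2.imread('pics/s9.png'); cv2.imwrite('pics/c9.png',np.hstack([cv2.imread('pics/w9.png')[:,130:390],cv2.resize(im[170:298,280:450],(510,384),interpolation=2)]))
E
```

```text
pos [0.5128 0.2813 0.0015] yawx 4.76 tilt [-0.001 -1.    -0.001] t 13.4 F [ 0.2  1.1 -0.1] op 0.999 q [-0.49  0.95 -0.16  1.81  0.35  0.4   0.75]
turn units [ 0.01 -0.05 -0.02] shift units (tool now) [-0.08  0.47 -0.06] (goal axes) [-0.08  0.47 -0.06]
```

View pics/c9.png

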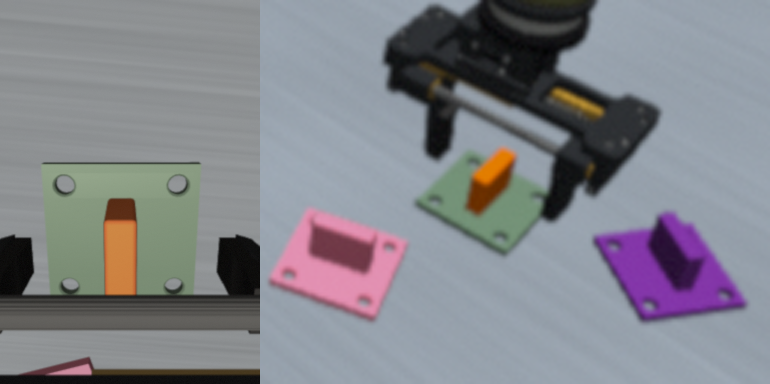

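{"name": "send_rows", "arguments": {"motion": [[[0,0,0,0,0.2,0,-1],[0,0,0,0,0.2,-0.1,-1],[0,0,0,0,0,0,-1],[0,0,0,0,0,0,0],[0,0,0,0,0,0,0.5]]], "force": 30}}

```text
clock: 13.82
tool_pos: [0.5135, 0.2804, -0.0056]
eef_rot: [-0.706, -0.03, 0.03, 0.707]
contact_force: [0.8, -0.8, 0.9]
opening: 0.873
```

{"name": "send_rows", "arguments": {"motion": [[[0,0,0,0,0,0,1],[0,0,0,0,0,0,1],[0,0,0,0,0,0,1],[0,0,0,0,0,0,1],[0,0,0,0,0,0,1]]]}}

```text
clock: 14.23
tool_pos: [0.5133, 0.2804, -0.0058]
eef_rot: [-0.706, -0.03, 0.03, 0.707]
contact_force: [-0.2, 0.3, 0.1]
opening: 0.495
```

{"name": "send_rows", "arguments": {"motion": [[[0,0,0,0,0,0,1],[0,0,0,0,-0.2,0,1],[0,0,0,0,-0.6,0,1],[0,0,0,0,-1,0,1],[0,0,0,0,-1,0,1]]]}}

```text
clock: 14.65
tool_pos: [0.513, 0.2801, 0.0512]
eef_rot: [0.707, 0.03, -0.03, -0.706]
contact_force: [-0.2, 0.1, -0.6]
opening: 0.12
```

```bash
python3 - <<'E'
from h import *
d,s=snap('wrist','w10'); snap('scene','s10')
goto((.5936,-.0407,.15),-46.5)
im=cv2.imread('pics/s10.png'); cv2.imwrite('pics/c10.png',np.hstack([cv2.imread('pics/w10.png')[:,110:400],cv2.resize(im[150:278,280:450],(510,384),interpolation=2)]))
E
```

```text
pos [0.5155 0.2816 0.0538] yawx 4.81 tilt [ 0.006 -1.     0.003] t 14.75 F [0.2 0.4 0.7] op 0.023 q [-0.46  0.87 -0.2   1.81  0.33  0.49  0.77]
turn units [-0.07 11.19  0.05] shift units (tool now) [  2.57  -4.85 -16.37] (goal axes) [14.38 -4.81 -8.26]
```

View pics/c10.png

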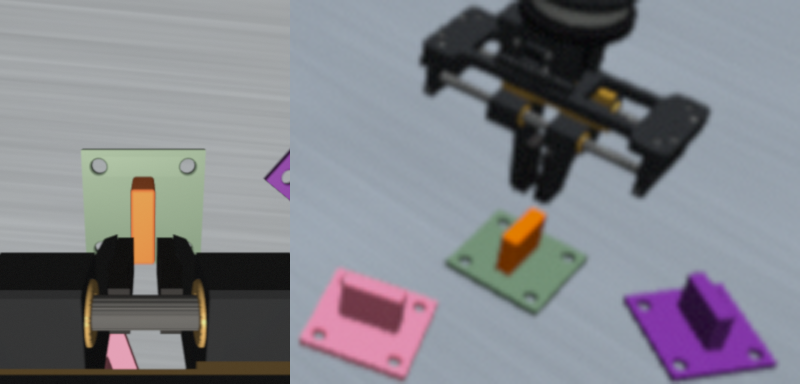

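I lifted before the slow fingers had shut. The cover hasn't moved. Reopening and repeating with more closing time.

{"name": "send_rows", "arguments": {"motion": [[[0,0,0,0,0,0,0],[0,0,0,0,0,0,0],[0,0,0,0,0,0,0],[0,0,0,0,0,0,0],[0,0,0,0,0,0,0]]]}}

```text
clock: 15.17
tool_pos: [0.5129, 0.28, 0.0494]
eef_rot: [0.707, 0.029, -0.03, -0.706]
contact_force: [0.2, 0.6, 0.6]
opening: 0.378
```

```bash
python3 - <<'E'
from h import *
d,s=snap('wrist','w11');d=wristRt(d,s)
m=blobs(d,(5,150,60),(25,255,255),50,(220,130,320,270))[1]; print(cv2.boundingRect(m))
c=ray(d,[(209.5,166),(298,166)],.006);print(c.round(4))
goto((.512,.28,-.008),5)
cv2.imwrite('pics/c11.png',cv2.imread('pics/w11.png'))
E
```

```text
(241, 178, 24, 86)
[[0.4849 0.2491 0.006 ]
 [0.4801 0.306  0.006 ]]
pos [0.513  0.2801 0.0495] yawx 4.83 tilt [-0.001 -1.    -0.   ] t 15.22 F [-0.3 -1.  -0.3] op 0.424 q [-0.46  0.87 -0.2   1.81  0.33  0.49  0.77]
turn units [ 0.01 -0.04 -0.01] shift units (tool now) [-0.05  2.88 -0.  ] (goal axes) [-0.05  2.88 -0.  ]
```

View pics/c11.png

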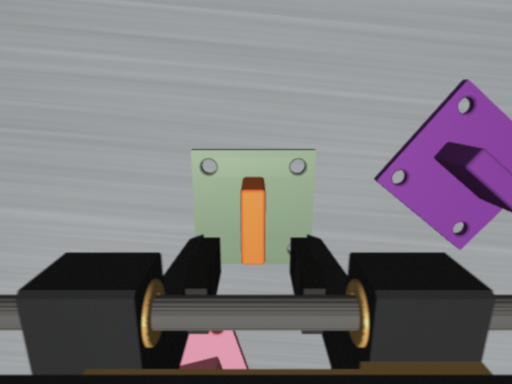

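{"name": "send_rows", "arguments": {"motion": [[[0,0,0,-0.05,0.7,0,0],[0,0,0,0,0.7,0,0],[0,0,0,0,0.7,0,0],[0,0,0,0,0.5,0,0],[0,0,0,0,0.25,0,0]]]}}

```text
clock: 15.63
tool_pos: [0.5115, 0.2798, -0.0084]
eef_rot: [0.707, 0.029, -0.03, -0.706]
contact_force: [0.2, 0.6, -0.4]
opening: 0.501
```

{"name": "send_rows", "arguments": {"motion": [[[0,0,0,0,0,0,1],[0,0,0,0,0,0,1],[0,0,0,0,0,0,1],[0,0,0,0,0,0,1],[0,0,0,0,0,0,1]]]}}

```text
clock: 16.05
tool_pos: [0.5128, 0.2802, -0.0062]
eef_rot: [-0.706, -0.03, 0.029, 0.707]
contact_force: [0.2, 0.5, 1.5]
opening: 0.154
```

{"name": "send_rows", "arguments": {"motion": [[[0,0,0,0,0,0,1],[0,0,0,0,0,0,1],[0,0,0,0,0,0,1],[0,0,0,0,0,0,1],[0,0,0,0,0,0,1]]]}}

```text
clock: 16.47
tool_pos: [0.5128, 0.2803, -0.0062]
eef_rot: [-0.706, -0.03, 0.029, 0.707]
contact_force: [0.8, -1.9, 5.4]
opening: 0.159
```

```bash
python3 - <<'E'
from h import *
d,s=snap('wrist','w12')
goto((.5936,-.0407,.15),-46.5)
E
```

```text
pos [ 0.5128  0.2802 -0.0062] yawx 4.81 tilt [ 0.001 -1.     0.   ] t 16.52 F [-0.8 -0.9  5.5] op 0.153 q [-0.49  0.97 -0.16  1.82  0.35  0.38  0.75]
turn units [-1.000e-02  1.119e+01  1.000e-02] shift units (tool now) [  2.69  -7.81 -16.33] (goal axes) [14.42 -7.81 -8.11]
```

View pics/w12.png

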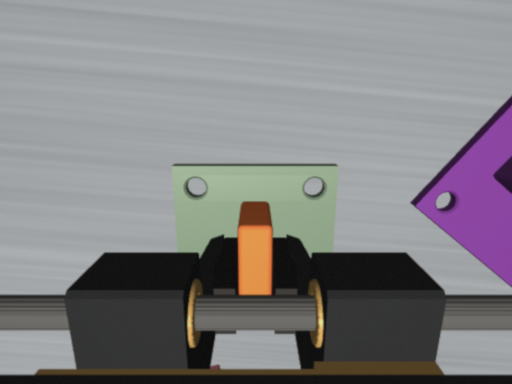

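{"name": "send_rows", "arguments": {"motion": [[[0,0,0,0,-0.2,0,1],[0,0,0,0,-0.4,0,1],[0,0,0,0,-0.6,0,1],[0,0,0,0,-0.6,0,1],[0,0,0,0,-0.6,0,1]]]}}

```text
clock: 16.93
tool_pos: [0.5124, 0.2804, 0.0426]
eef_rot: [-0.706, -0.03, 0.03, 0.707]
contact_force: [-0.1, 0.6, -1.6]
opening: 0.154
```

{"name": "send_rows", "arguments": {"motion": [[[0,0,0,0,-0.7,0,1],[0,0,0,0,-0.7,0,1],[0,0,0,0,-0.7,0,1],[0,0,0,0,-0.7,0,1],[0,0,0,0,-0.4,0,1]]]}}

```text
clock: 17.35
tool_pos: [0.5131, 0.2807, 0.1078]
eef_rot: [-0.706, -0.031, 0.029, 0.707]
contact_force: [0.1, 1.0, -1.0]
opening: 0.155
```

```bash
python3 - <<'E'
from h import *
d,s=snap('wrist','w13')
goto((.5936,-.0407,.11),-46.5)
E
```

```text
pos [0.5137 0.2811 0.1085] yawx 4.82 tilt [ 0.004 -1.     0.002] t 17.4 F [-1.   0.5 -0.1] op 0.157 q [-0.44  0.78 -0.24  1.78  0.3   0.61  0.8 ]
turn units [-0.05 11.2   0.04] shift units (tool now) [  2.63  -0.1  -16.37] (goal axes) [14.42 -0.07 -8.18]
```

View pics/w13.png

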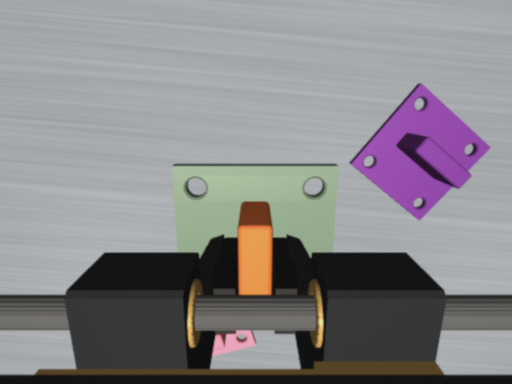

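{"name": "send_rows", "arguments": {"motion": [[[0,0.93,0,0.2,-0.2,-0.8,1],[0,0.93,0,0.3,-0.2,-0.8,1],[0,0.93,0,0.35,-0.2,-0.75,1],[0,0.93,0,0.4,-0.2,-0.75,1],[0,0.93,0,0.45,-0.2,-0.7,1]]]}}

```text
clock: 17.82
tool_pos: [0.5414, 0.2008, 0.1253]
eef_rot: [0.7, -0.103, 0.102, -0.7]
contact_force: [1.0, 0.4, -1.9]
opening: 0.153
```

{"name": "send_rows", "arguments": {"motion": [[[0,0.93,0,0.5,-0.2,-0.65,1],[0,0.93,0,0.55,-0.2,-0.65,1],[0,0.93,0,0.6,-0.2,-0.6,1],[0,0.93,0,0.65,-0.2,-0.55,1],[0,0.93,0,0.7,-0.2,-0.5,1]]]}}

```text
clock: 18.23
tool_pos: [0.5708, 0.1216, 0.1452]
eef_rot: [0.669, -0.23, 0.23, -0.669]
contact_force: [-0.2, -0.3, -1.0]
opening: 0.158
```

{"name": "send_rows", "arguments": {"motion": [[[0,0.93,0,0.7,0,-0.45,1],[0,0.93,0,0.75,0,-0.4,1],[0,0,0,0.75,0,-0.3,1],[0,0,0,0.75,0,-0.3,1],[0,0,0,0.75,0,-0.3,1]]]}}

```text
clock: 18.65
tool_pos: [0.6002, 0.045, 0.145]
eef_rot: [0.65, -0.278, 0.278, -0.65]
contact_force: [0.2, 0.7, -1.6]
opening: 0.155
```

{"name": "send_rows", "arguments": {"motion": [[[0,0,0,0.8,0,-0.3,1],[0,0,0,0.8,0,-0.3,1],[0,0,0,0.8,0,-0.3,1],[0,0,0,0.8,0,-0.3,1],[0,0,0,0.8,0,-0.3,1]]]}}

```text
clock: 19.07
tool_pos: [0.6337, -0.0336, 0.1449]
eef_rot: [0.65, -0.278, 0.278, -0.65]
contact_force: [-0.0, -0.4, -1.1]
opening: 0.159
```

{"name": "send_rows", "arguments": {"motion": [[[0,0,0,0.8,0,-0.3,1],[0,0,0,0.8,0,-0.3,1],[0,0,0,0.8,0,-0.3,1],[0,0,0,0.4,0,-0.2,1],[0,0,0,0,0,0,1]]]}}

```text
clock: 19.48
tool_pos: [0.6566, -0.0919, 0.1448]
eef_rot: [0.65, -0.279, 0.28, -0.649]
contact_force: [0.2, -1.1, -0.9]
opening: 0.157
```

```bash
python3 - <<'E'
from h import *
d,s=snap('wrist','w14')
goto((.5936,-.0407,.15),-46.5)
E
```

```text
pos [ 0.6562 -0.0895  0.1448] yawx -46.44 tilt [-0.    -1.    -0.001] t 19.53 F [ 0.3  1.3 -2. ] op 0.157 q [ 0.11  0.82 -0.08  1.51  0.08  0.82  0.76]
turn units [ 0.01  0.01 -0.01] shift units (tool now) [-3.93 -0.26 -0.59] (goal axes) [-3.93 -0.26 -0.59]
```

View pics/w14.png

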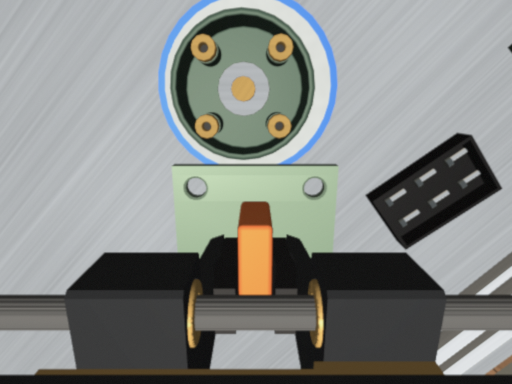

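All four inserts and the plate's two leading holes are visible together. Zooming in for precise centres.

```bash
python3 - <<'E'
import cv2
im=cv2.imread('pics/w14.png')
a=cv2.resize(im[25:145,180:310],None,fx=5,fy=5,interpolation=cv2.INTER_CUBIC)
cv2.imwrite('pics/c14.png',a)
b=cv2.resize(im[170:205,180:330],None,fx=5,fy=5,interpolation=cv2.INTER_CUBIC); cv2.imwrite('pics/c14b.png',b)
E
```

```text
(no output)
```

View pics/c14.png

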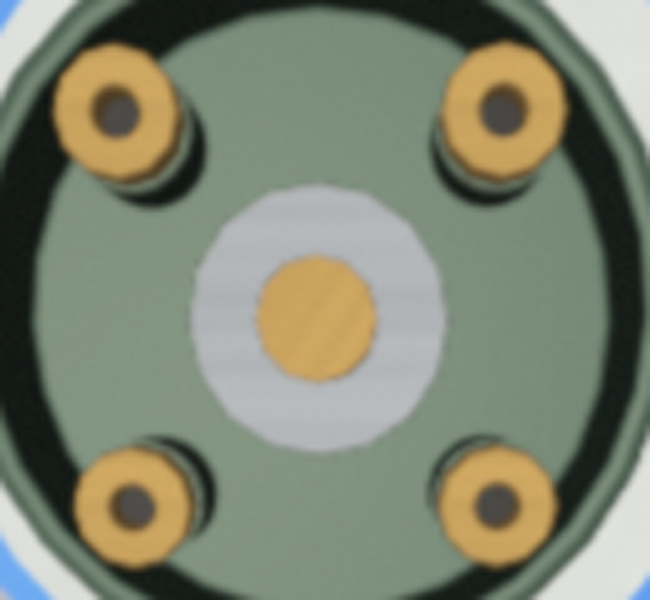

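View pics/c14b.png

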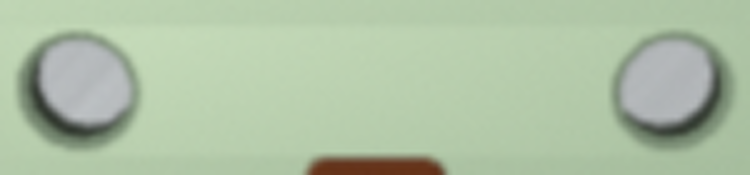

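```bash
python3 - <<'E'
from h import *
f=dict(np.load('pics/w14.npz')); d=wristRt(f,dict(eef_rot=f['tr'],tool_pos=f['tp'])); T=Ro.from_quat(f['tr']).as_matrix(); tp=f['tp']
I=np.array([[115,111],[503,110],[497,505],[132,507]])/5+[180,25]-.4
w=ray(d,I,.045); inserts(d,I)
wt=(w-tp)@T; print('inserts tool mm',(wt*1e3).round(1), 'centre',(wt.mean(0)*1e3).round(2))
e=wt[1]-wt[0]; e2=wt[2]-wt[3]; print('ang of z-edge vs tool z deg',[np.degrees(np.arctan2(q[0],q[2])).round(2) for q in(e,e2)], 'x-edge',[np.degrees(np.arctan2(q[2],q[0])).round(2) for q in (wt[3]-wt[0],wt[2]-wt[1])])
P=np.array([[80,88],[670,88]])/5+[180,170]-.4
for zb in (.0062,):
  h=(ray(d,P,tp[2]+zb+.006)-tp)@T; print('plate holes tool mm',(h*1e3).round(2),'sep',np.linalg.norm(h[1]-h[0])*1e3)
E
```

```text
c [ 0.5936 -0.0394  0.045 ] yaw90 [88.65 88.62 88.75 88.71] r [0.0408 0.0407 0.0407 0.0408]
inserts tool mm [[-110.2   99.7  -38.4]
 [-110.4   99.6   19.2]
 [ -52.9   99.7   19.5]
 [ -52.6   99.8  -38.1]] centre [-81.52  99.71  -9.44]
ang of z-edge vs tool z deg [np.float64(-0.12), np.float64(-0.31)] x-edge [np.float64(0.22), np.float64(0.23)]
plate holes tool mm [[-30.95 -12.2  -28.33]
 [-30.96 -12.28  28.89]] sep 57.22498210285918
```

{"name": "send_rows", "arguments": {"motion": [[[0,0,0,-0.7,0,-0.1,1],[0,0,0,-0.9,0,-0.1,1],[0,0,0,-0.9,0,-0.1,1],[0,0,0,-0.9,0,-0.1,1],[0,0,0,-0.6,0,-0.1,1]]]}}

```text
clock: 19.95
tool_pos: [0.592, -0.0337, 0.1451]
eef_rot: [-0.65, 0.278, -0.276, 0.651]
contact_force: [-0.7, 0.5, -2.2]
opening: 0.158
```

{"name": "send_rows", "arguments": {"motion": [[[0,0,0,0,0.6,0,1],[0,0,0,0,0.8,0,1],[0,0,0,0,0.9,0,1],[0,0,0,0,0.8,0,1],[0,0,0,0,0.4,0,1]]]}}

```text
clock: 20.37
tool_pos: [0.5924, -0.0354, 0.0735]
eef_rot: [-0.65, 0.279, -0.276, 0.65]
contact_force: [-0.3, -0.7, -1.9]
opening: 0.159
```

```bash
python3 - <<'E'
from h import *
d,s=snap('wrist','w15'); snap('scene','s15'); snap('top','t15')
print(np.array(s['contact_force']).round(1))
goto((.5936,-.0407,.0538),-46.4)
im=cv2.imread('pics/w15.png'); b=cv2.resize(im[140:260,160:350],None,fx=4,fy=4,interpolation=cv2.INTER_CUBIC); cv2.imwrite('pics/c15.png',b)
a=cv2.imread('pics/s15.png'); t=cv2.imread('pics/t15.png')
cv2.imwrite('pics/c15b.png',np.hstack([cv2.resize(a[110:230,170:310],(420,360)),cv2.resize(t[150:270,230:350],(360,360))]))
E
```

```text
[-0.3 -0.7 -1.9]
pos [ 0.5937 -0.0364  0.0749] yawx -46.26 tilt [-0.001 -1.    -0.   ] t 20.52 F [-0.2  0.  -1.7] op 0.157 q [ 0.02  0.84 -0.06  1.77  0.09  0.54  0.67]
turn units [ 0.    0.03 -0.02] shift units (tool now) [ 0.15  1.06 -0.15] (goal axes) [ 0.15  1.06 -0.15]
```

View pics/c15.png

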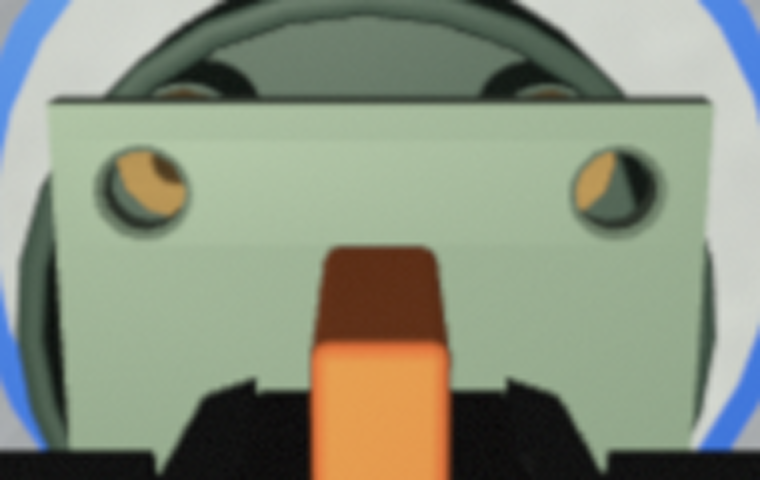

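View pics/c15b.png

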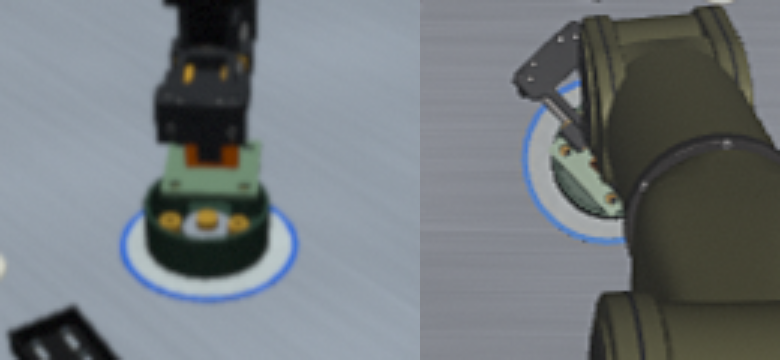

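The inserts show up off-centre through the plate's leading holes, so a few mm of correction is needed. I'll adjust and come lower, then measure again.

{"name": "send_rows", "arguments": {"motion": [[[0,0,0,0.1,0.2,-0.06,1],[0,0,0,0.05,0.3,-0.06,1],[0,0,0,0,0.2,0,1],[0,0,0,0,0,0,1],[0,0,0,0,0,0,1]]]}}

```text
clock: 20.93
tool_pos: [0.5944, -0.0415, 0.061]
eef_rot: [0.65, -0.278, 0.278, -0.65]
contact_force: [-0.1, -0.2, -1.3]
opening: 0.154
```

```bash
python3 - <<'E'
from h import *
for i in range(3):
  d,s=snap('wrist','w16%d'%i); goto((.5936,-.0394,.0538),-46.4)
im=cv2.imread('pics/w162.png'); b=cv2.resize(im[150:210,170:340],None,fx=4.5,fy=4.5,interpolation=cv2.INTER_CUBIC); cv2.imwrite('pics/c16.png',b)
E
```

```text
pos [ 0.5946 -0.0414  0.0612] yawx -46.33 tilt [-0. -1.  0.] t 20.98 F [ 0.2  0.7 -0.5] op 0.156 q [ 0.03  0.86 -0.06  1.77  0.09  0.51  0.67]
turn units [-0.    0.01 -0.  ] shift units (tool now) [-0.11  0.37  0.03] (goal axes) [-0.11  0.37  0.03]
pos [ 0.5947 -0.0414  0.0613] yawx -46.33 tilt [ 0. -1.  0.] t 21.03 F [ 0.6 -0.1 -1.5] op 0.158 q [ 0.03  0.86 -0.06  1.77  0.09  0.51  0.67]
turn units [-0.    0.02  0.  ] shift units (tool now) [-0.11  0.37  0.03] (goal axes) [-0.11  0.37  0.03]
pos [ 0.5947 -0.0414  0.0613] yawx -46.33 tilt [ 0. -1.  0.] t 21.08 F [ 0.2  0.4 -0.3] op 0.153 q [ 0.03  0.86 -0.06  1.77  0.09  0.51  0.67]
turn units [-0.01  0.02  0.  ] shift units (tool now) [-0.11  0.38  0.03] (goal axes) [-0.11  0.38  0.03]
```

View pics/c16.png

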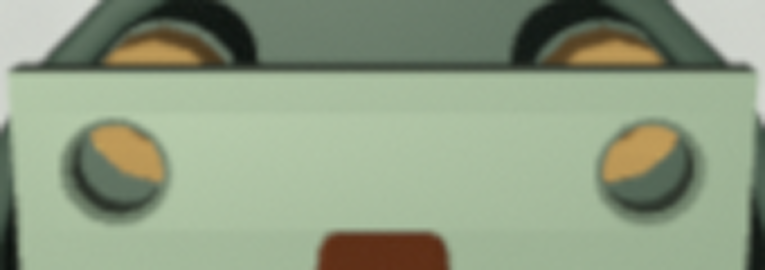

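```bash
python3 - <<'E'
from h import *
f=dict(np.load('pics/w162.npz')); d=wristRt(f,dict(eef_rot=f['tr'],tool_pos=f['tp'])); T=Ro.from_quat(f['tr']).as_matrix(); tp=f['tp'];H=f['hand_eye'];K=f['camera_matrix']
im=cv2.imread('pics/w162.png');s=4.5
a=cv2.resize(im[130:210,170:340],None,fx=s,fy=s,interpolation=cv2.INTER_CUBIC)
th=np.linspace(0,2*np.pi,40)
def draw(c,r,col,dy):
    P=np.c_[c[0]+r*np.cos(th),np.full(40,c[1]),c[2]+r*np.sin(th)]
    q=(np.c_[P,np.ones(40)]@np.linalg.inv(H).T)[:,:3]@K.T; q=q[:,:2]/q[:,2:]
    cv2.polylines(a,[(((q-[170,130]+.5)*s)).astype(np.int32)],True,col,1)
for sg in(-1,1):
    draw((-.0304,-.0062-.006+.002-.0,.0003+sg*.029),.005,(0,0,255),0)      # hole top rim
    X=(np.array([.5936,-.0394,.045])-tp)@T
    for r in(.0035,.0085): draw((X[0]-.029,X[1]+.0017,X[2]+sg*.029),r,(255,0,0),0)
    draw((-.0304,X[1]+.0017,.0003+sg*.029),.0085,(0,255,255),0)
print(X)
cv2.imwrite('pics/c17.png',a)
E
```

```text
[-0.00216479  0.01625473  0.00058362]
```

View pics/c17.png

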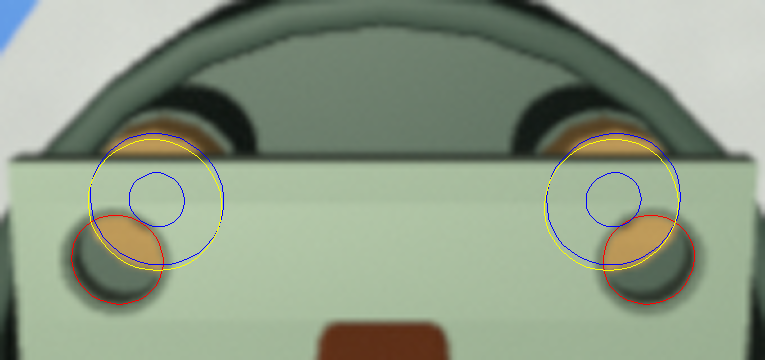

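{"name": "send_rows", "arguments": {"motion": [[[0,0,0,-0.02,0.1,0.01,1],[0,0,0,0,0.15,0,1],[0,0,0,0,0.12,0,1],[0,0,0,0,0,0,1],[0,0,0,0,0,0,1]]]}}

```text
clock: 21.5
tool_pos: [0.5942, -0.0409, 0.0534]
eef_rot: [0.65, -0.278, 0.278, -0.65]
contact_force: [0.0, -0.2, -1.0]
opening: 0.154
```

{"name": "send_rows", "arguments": {"motion": [[[0,0,0,0,0,0,1],[0,0,0,0,0,0,1],[0,0,0,0,0,0,1],[0,0,0,0,0,0,1],[0,0,0,0,0,0,1]]]}}

```text
clock: 21.92
tool_pos: [0.5944, -0.041, 0.0538]
eef_rot: [-0.65, 0.278, -0.278, 0.65]
contact_force: [0.1, 0.3, -1.1]
opening: 0.153
```

```bash
python3 - <<'E'
from h import *
snap('scene','s18'); snap('top','t18'); d,s=snap('wrist','w18'); goto((.5942,-.0412,.0538),-46.4)
im=cv2.imread('pics/w18.png'); a=cv2.resize(im[130:210,170:340],None,fx=4,fy=4,interpolation=cv2.INTER_CUBIC)
b=cv2.imread('pics/s18.png')[140:210,195:275]; t=cv2.imread('pics/t18.png')[170:240,255:335]
b=np.hstack([cv2.resize(x,(340,280),interpolation=2) for x in(b,t)])
cv2.imwrite('pics/c18.png',np.vstack([a[:320],b]))
E
```

```text
pos [ 0.5944 -0.041   0.0537] yawx -46.33 tilt [-0. -1.  0.] t 22.07 F [-0.3 -0.4 -1.1] op 0.154 q [ 0.02  0.87 -0.06  1.78  0.09  0.49  0.67]
turn units [-0.    0.02 -0.  ] shift units (tool now) [ 0.   -0.   -0.01] (goal axes) [ 0.   -0.   -0.01]
```

View pics/c18.png

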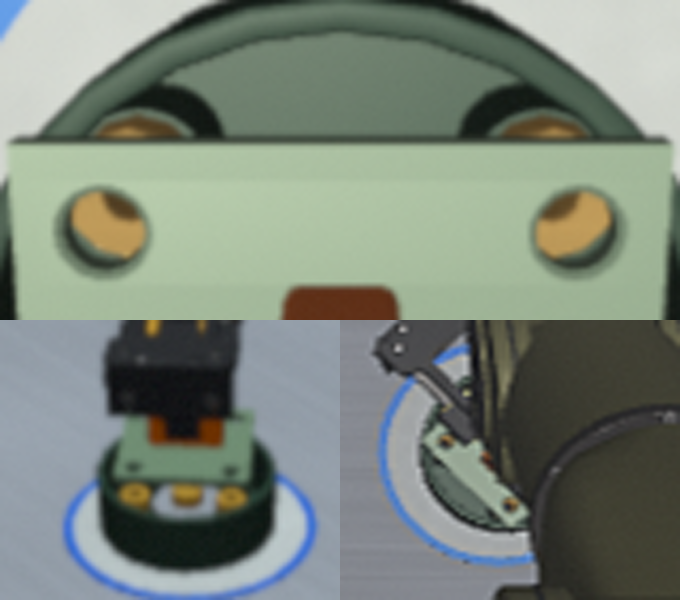

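```bash
python3 - <<'E'
from h import *
f=dict(np.load('pics/w18.npz'));T=Ro.from_quat(f['tr']).as_matrix(); tp=f['tp'];Hm=f['hand_eye'];K=f['camera_matrix']
im=cv2.imread('pics/w18.png');s=4.5
a=cv2.resize(im[140:210,170:340],None,fx=s,fy=s,interpolation=cv2.INTER_CUBIC)
th=np.linspace(0,2*np.pi,40)
def draw(c,r,col):
    P=np.c_[c[0]+r*np.cos(th),np.full(40,c[1]),c[2]+r*np.sin(th)]
    q=(np.c_[P,np.ones(40)]@np.linalg.inv(Hm).T)[:,:3]@K.T; q=q[:,:2]/q[:,2:]
    cv2.polylines(a,[(((q-[170,140]+.5)*s)).astype(np.int32)],True,col,1)
X=(np.array([.5936,-.0394,.045])-tp)@T; print(X)
for sg in(-1,1):
    draw((-.0304,-.0102,.0003+sg*.029),.005,(0,0,255))
    draw((-.0304,X[1]+.0017,.0003+sg*.029),.0035,(0,255,255))
    draw((-.0304,X[1]+.0017,.0003+sg*.029),.0085,(0,255,255))
    draw((-.0304,-.0042,.0003+sg*.029),.005,(255,0,255))
# scene & top: plate holes under nominal pose
zp=tp[2]+.0062
c=tp+T@np.array([-.0016,0,.0003])
out=[a]
for n,(x0,y0,w,h) in {'s18':(195,140,80,70),'t18':(255,170,80,70)}.items():
    g=dict(np.load(f'pics/{n}.npz')); b=cv2.resize(cv2.imread(f'pics/{n}.png')[y0:y0+h,x0:x0+w],None,fx=4.75,fy=4.75,interpolation=cv2.INTER_CUBIC)
    x,z=T[:,0],T[:,2]
    for sx in(-1,1):
      for sz in(-1,1):
        for off,zz,col in((.029,zp+.006,(0,0,255)),(.029,.045,(0,255,255)),(.04,zp+.006,(255,0,255))):
          p=c+x*sx*off+z*sz*off; p[2]=zz
          q=g['camera_matrix']@(g['R']@p+g['t']); q=q[:2]/q[2]
          cv2.circle(b,tuple(int(v) for v in (q-[x0,y0]+.5)*4.75),2,col,-1)
    out.append(b)
b=np.hstack(out[1:]); 
a=cv2.copyMakeBorder(a,0,0,0,max(0,b.shape[1]-a.shape[1]),0); b=cv2.copyMakeBorder(b,0,0,0,max(0,a.shape[1]-b.shape[1]),0)
fin=np.vstack([a[:270],b[:330]]);print(fin.shape); cv2.imwrite('pics/c19.png',fin)
E
```

```text
[-0.00167499  0.00873805  0.00047374]
(600, 765, 3)
```

View pics/c19.png

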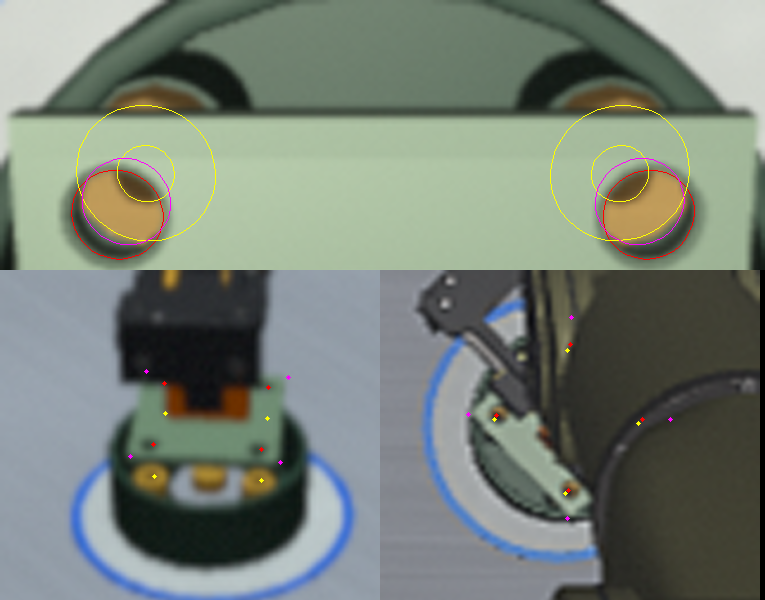

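Wrist overlay: predicted bores match the visible bore edges in both holes. Scene and top views agree to about a pixel, and the plate is level and clear of the rim. Handing in.

```bash
python3 -c "
from h import *
s=get_state();print(s['clock'],s['tool_pos'],s['contact_force'],s['opening'],np.abs(s['qd']).max())
print(job.finish_job())"
```

```text
22.0667 [ 0.59440487 -0.04098568  0.05371777] [-0.32264999 -0.44750531 -1.12616981] 0.15351899078109152 0.0013440430499524168
the job is handed in; nothing more can be done
None
```

I slid the housing onto the blue-edged mark, then picked the green cover up by its orange handle. It is now held still above the housing, and the job is handed in at 22.1 s.

**Housing:** it stands wholly inside the mark, about 3 mm from the centre by my measurements. The mark leaves 24 mm of room.

**Cover:** by the tool height it sits level, about 15 mm above the rim. In the wrist picture the two holes I could see line up with the brass bores to about 0.5–1 mm. The scene and top pictures agree to about a pixel. The rear pair was hidden by the gripper and follows from the plate's shape. The arm was at rest, and the roughly 1 N downward force matches the plate's weight.

**Things that disagreed or went wrong:**
- **Fingertips:** the pictures put them about 21 mm behind the tool point, not 14 mm ahead as stated. My first push therefore passed above the rim without touching the housing; I backed out and repeated it lower.
- **Grip:** my first grip closed too late and missed the handle without moving the cover. The second held.
- **Camera scale:** wrist-camera distances came out about 1% short, within the stated calibration, and I corrected for it.

The bracket, suction cup and screw tray were never approached, but I took no final picture of them just to check.

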